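# Hang the bone baskets in the air dryer

### The job

Get the cleaned bones drying: first shut off the air at the ball valve, then hook every wire basket from the green tray onto the open end of the stand's rail and slide it along under the air bar until its hook sits on a black mark below a jet, one basket to a mark. When all of them hang there, open the valve half-way (lever at 45 degrees) and leave it so; do not knock the other things on the bench about.

Things in the scene. Friction and masses are not known exactly. Their poses are not given: they have to be found in the camera images.
- stand: Fixed drying stand on a base plate: a level steel rail (12 mm thick, axis 250 mm above the table) between two 16 mm posts at y = -210 and +210 mm. Origin on the table under the rail's middle; y runs along the rail, x away from the robot, z up. The supply pipe with its ball valve is at the +y end.
- airbar (a point): Middle of the air bar's top (298 mm above the table): an aluminium bar 22 x 22 mm straight above the rail, 310 mm long, from stand y = -75 to +235 mm. Its underside is 20 mm above the rail's top and its brass jets stick out 6 mm below it, so a hook cannot be lowered onto the rail there, only slid in along it.
- bay (a point): Middle of the rail's open end, on top of the rail (256 mm above the table), at stand y = -140 mm. From y = -75 to -200 mm nothing is above the rail: here the hook's tip can be passed over the rail from the front, the basket going in beneath the rail, and then lowered onto it.
- valve_stem (a point): Axis of the ball valve's lever, at the lever's height (105 mm above the table); the pipe through the valve (18 mm thick, axis 70 mm above the table) runs along the stand's x axis.
- valve (a joint): Quarter-turn ball valve of the air supply, rad: 0 = shut, lever square to the pipe and pointing along the stand's +y, away from the rail; 1.571 = fully open, lever along the pipe, pointing to the stand's -x, towards the robot. It opens anticlockwise seen from above and stays where it is left (about 0.25 N m to turn, stops at both ends).
- lever_grip (a point): Centre of the valve lever's rubber grip: 14 mm wide, 12 mm high, 60 mm long along the lever, 85 mm from the valve's axis, 105 mm above the table; turns with the lever.
- mark1 (a point): Mark on top of the rail at the far jet counted from the open end (290 mm along the rail from the point bay): a black band round the rail straight under the brass jet, whose hexagon also shows on top of the air bar. Marks are 90 mm apart.
- mark2 (a point): Mark on top of the rail at the middle jet counted from the open end (200 mm along the rail from the point bay): a black band round the rail straight under the brass jet, whose hexagon also shows on top of the air bar. Marks are 90 mm apart.
- mark3 (a point): Mark on top of the rail at the near jet counted from the open end (110 mm along the rail from the point bay): a black band round the rail straight under the brass jet, whose hexagon also shows on top of the air bar. Marks are 90 mm apart.
- grip1 (a point): Centre of basket 1's black handle: a level bar 14 mm wide, 18 mm high, 60 mm long, sticking out to the basket's -x side, 36 mm above the basket's underside and 72 mm from its middle. Basket axes: x from handle to basket, z up. None if the basket is absent.
- hook1 (a point): Inside top of basket 1's strap hook, the point that comes to rest on the rail's top: 66 mm from the handle centre along basket +x and 99 mm above it, at mid-width. Strap 20 mm wide, 4 mm thick, 26 mm across inside. Its tip, on the side away from the handle, reaches 30 mm below this point; the bail 73 mm below it leaves a 43 mm mouth there; hook top 4 mm above it.
- basket1: One of up to three alike wire baskets (70 x 56 x 45 mm high, 140 mm high with the hook, 0.12 to 0.21 kg, bones inside), standing upright on the green tray (floor 4 mm above the table, rim 18 mm). Hung with its handle towards the robot; it swings a little if knocked. Origin at the centre of its underside. None if absent.
- grip2 (a point): Centre of basket 2's black handle, as for basket 1.
- hook2 (a point): Inside top of basket 2's strap hook, as for basket 1.
- basket2: Basket 2, like basket 1. None if absent.
- grip3 (a point): Centre of basket 3's black handle, as for basket 1.
- hook3 (a point): Inside top of basket 3's strap hook, as for basket 1.
- basket3: Basket 3, like basket 1. None if absent.
- dish: Bystander: clear round plastic dish, 96 mm across, 35 mm high, right of the stand; origin at its underside.
- magnifier: Bystander: flat clear hand lens, 80 mm long, 8 mm high, lying on the tray between two baskets; origin at its underside.
- foil: Bystander: crumpled lump of foil, 28 mm, on the tray between two baskets; origin at its underside.
- tweezers: Bystander: blue tweezers, 110 mm long, lying between tray and supply pipe; origin at its underside.
- jar: Bystander: lidded specimen jar, 64 mm thick, 85 mm high, at the right behind the tray; origin at its underside.
- washbottle: Bystander: white bottle, 60 mm thick, 160 mm high, at the far right; origin at its underside.
Mind the look-alikes: they are no part of the job. What is shaped like the basket1 but yellow is not meant.

How it is judged:
By the outcome, as a careful person would: the job done as asked, in the order asked, and still so for the second after the job is handed in, with the robot touching nothing.
Of basket1, basket2, basket3 only 2 to 3 are there at a start; the rules pass over those that are not, and their reading is None.
At some moment in a run one of basket1, basket2, basket3 may be knocked a few centimetres aside while the robot is not near it.
Once in a run the grip may slacken for a moment while it holds something.
It also fails if it takes over 210 s, if anything falls off the work surface, if the arm or the gripper's body presses on something with over 40 N, if the wrist force passes 120 N, or if a joint passes its speed limit or range.

### The arm

A 6-joint arm with a two-finger parallel gripper is mounted at the origin on the work surface. World frame = base frame: x ahead of the robot, y to its left, z up, the work surface at z = 0. Lengths are in mm, angles in rad, forces in N, time in s.
With the tool pointing down it reaches from about 275 to 1000 mm from the base axis. Payload 8.4 kg.
Tool frame: the origin (TCP) lies between the finger pads; the fingertips stand r.tips_ahead ahead of it and the grasp point (between the pads) lies 6 mm ahead of it (r.tips_ahead is the distance from the TCP to the fingertips, in mm); z points along the fingers, y is the line along which they close (so a half turn about z gives the same grasp; the last joint's range is limited). The gripper opens to 85 mm and grips with 20 to 120 N. Pads are 22 mm wide; open, the fingers measure 114 mm over their backs; the gripper's body (76 mm by 85 mm) begins 54 mm behind the grasp point. The pads swing forward as they close: fully open they stand 13 mm farther back than shut.
Start: joints at [1.169, 0.353, 1.633, -0, 1.155, -0.002], TCP at [243.27, 575.715, 256.281] pointing down, gripper open.
Joint ranges: [-2.63, 2.63], [-0.92, 2.1], [0.06, 2.66], [-1.3, 4.44], [0, 2.69], [-3.02, 3.02]. Speed limits (rad/s): [2.22, 2.22, 2.79, 3.14, 3.14, 3.14].

### API

Orientations are given as [roll, pitch, yaw] about the fixed x, y, z axes, in that order (R = Rz(yaw) Ry(pitch) Rx(roll)).
In Python, from rig import r gives the robot as it stands.
- The arm moves only by the tool carry_out, never from a script. Its arguments are lists of equal length, an entry for each row: "delta_pos": the shift along the tool's x, y, z in m, a list of three; "rot": the turn, a rotation vector about the tool's x, y, z in degrees, a list of three. A call has 1 to 8 rows; each row is the pose to reach, as a shift and turn from the pose commanded when the call began, along the tool's axes at that moment; what a row does not reach only later rows make up. A row lasts 1/8 s, in which the tool goes at most 62.5 mm and 10.7 degrees, less where a joint would pass 70% of its speed; a pose out of reach is approached as far as the arm can. A call with a gripper value outside its range is refused whole. "claw" is the finger opening in m, from 0 to 0.0854, set as the call begins (left out, the last holds). The fingers move at their own pace and stop on an object; "grip_force" is the grip in N (left out, the last holds). Time passes only in rows, so rows that repeat a pose let the fingers close. It gives the time, the measured TCP pose, the force, the opening and the grip force at its end, in the units of the state.
- r.sense(): the state, without advancing time (a new reading comes with each control period).
- r.grab_frame(name): name is "side" or "top" or "wrist"; returns the picture (384x512x3 uint8, blue, green, red); there is no depth.
- r.camera_info(name): a dict with "fx", "fy", "cx", "cy" (pixels), "pose" (4x4, takes a point from camera to world coordinates); the wrist camera has in their place "hand_eye" (4x4, takes a point from camera to tool coordinates, whose origin is the TCP and whose axes are the flange's). Camera axes: x right, y down, z forward; pixel columns grow to the right and rows downward; lengths in mm; the calibration is good to about 2 mm. A picture is of the moment at which its call begins: read the wrist's pose just before it. camera_info takes no time and is no camera call.
- r.sign_off(): hands the job in; it is judged then, once.
Trained networks look in the newest picture that a camera, given by its name, has taken for a name from the list of things; names that differ only in an ending like _2 or _b are one class to them, and where a whole thing is asked for, a point or a joint stands for the part that bears it (a point fixed in the world has none). Each returns a list of dicts, best first, with "p" (0 to 1); they miss things now and then, are a little off and sometimes report something else, mostly with a low value. They report only what shows in the picture. A call takes as long as a camera call. They do not tell look-alikes from the thing itself.
- r.recognise(thing, camera): "box" ([left, top, right, bottom] in pixels, round what is visible of it).
- r.cut_out(thing, camera): "mask" (384x512 bool, what is visible of it) and "box" ([left, top, right, bottom] in pixels, round what is visible of it).
The state is a dict: "clock": time; "qpos": joint angles; "qvel": joint speeds; "joint_efforts": joint torques, N m; "eef_pos": TCP position; "tcp_rot": TCP orientation; "contact_force": force on the tool from outside, world axes, zero at the start; "wrist_torque": the same for the moment, N m; "opening": opening from 0.0 (shut) to 1.0 (fully open); "grasp_force": force on a finger pad.
Only numpy, scipy, OpenCV 4.12 (cv2) and the standard library are available. Lean on these libraries where they do the work, as an engineer would, in place of code of your own. Each camera call takes 0.05 s, during which the arm holds its last target. There are 200 camera calls.

## Working session

There is one attempt and no reset: what is moved stays moved. The work goes in short steps, Python scripts to look and compute and a tool call to move; the robot and the scene stay as the last step left them, time stands still between calls to the robot, and variables do not carry over. Pictures are saved under pics/ and viewed, at most 14 in all, crops included, and the job is handed in when it is done.

Besides the shell and the picture viewer there is one more tool, called after ">>>" as name(argument=value, ...) on one line, values as JSON. carry_out: Moves the arm, as the interface text tells. Its arguments: {"type":"object","properties":{"delta_pos":{"type":"array","items":{"type":"array","items":{"type":"number"}}},"rot":{"type":"array","items":{"type":"array","items":{"type":"number"}}},"claw":{"type":"number"},"grip_force":{"type":"number"}},"required":["delta_pos","rot"]}

```bash
ls; mkdir -p pics; python3 - <<'E'
from rig import r
import cv2,numpy as np
np.set_printoptions(precision=3,suppress=True)
s=r.sense();print(s);print(r.tips_ahead)
a=r.grab_frame("side");b=r.grab_frame("top")
cv2.imwrite("pics/a.png",np.hstack([a,b])[:, :])
cv2.imwrite("pics/side.png",cv2.resize(a,(800,600)));cv2.imwrite("pics/top.png",cv2.resize(b,(800,600)))
for c in("side","top","wrist"):print(c,r.camera_info(c))
E
```

```text
pics
{'clock': 0.0, 'qpos': array([ 1.169,  0.354,  1.634, -0.   ,  1.155, -0.002]), 'qvel': array([-0.001, -0.001, -0.   ,  0.   , -0.   , -0.002]), 'joint_efforts': array([ -0.001, -60.526, -34.207,  -0.   ,   0.01 ,   0.   ]), 'eef_pos': array([243.088, 575.31 , 255.572]), 'tcp_rot': array([-3.14 ,  0.   ,  2.742]), 'contact_force': array([-0.1  ,  0.332,  0.678]), 'wrist_torque': array([-0.043, -0.026,  0.035]), 'grasp_force': 0.0, 'opening': 0.9974062176230809}
25.0
side {'fx': 499.0530245511715, 'fy': 499.0530245511715, 'cx': 255.4654045184853, 'cy': 194.5941640996224, 'pose': array([[    0.807,    -0.32 ,     0.497,  -271.447],
       [   -0.591,    -0.415,     0.692, -1086.109],
       [   -0.015,    -0.852,    -0.524,   975.621],
       [    0.   ,     0.   ,     0.   ,     1.   ]])}
top {'fx': 381.2832576089785, 'fy': 381.2832576089785, 'cx': 258.95448055482655, 'cy': 195.08924372619109, 'pose': array([[   0.009,   -0.985,    0.172,  278.948],
       [  -1.   ,   -0.006,    0.018,  -59.63 ],
       [  -0.017,   -0.172,   -0.985, 1205.313],
       [   0.   ,    0.   ,    0.   ,    1.   ]])}
wrist {'fx': 286.5018932875588, 'fy': 286.5018932875588, 'cx': 251.43004492674083, 'cy': 191.285181805784, 'hand_eye': array([[  -0.   ,   -0.947,   -0.321,   83.402],
       [   1.   ,   -0.   ,    0.   ,   -0.229],
       [  -0.   ,   -0.321,    0.947, -116.36 ],
       [   0.   ,    0.   ,    0.   ,    1.   ]])}
```

View pics/side.png

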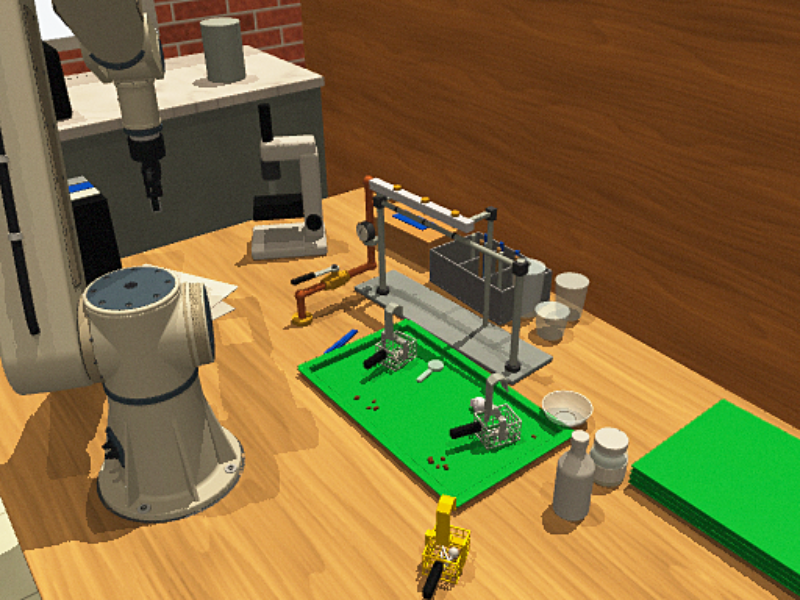

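View pics/top.png

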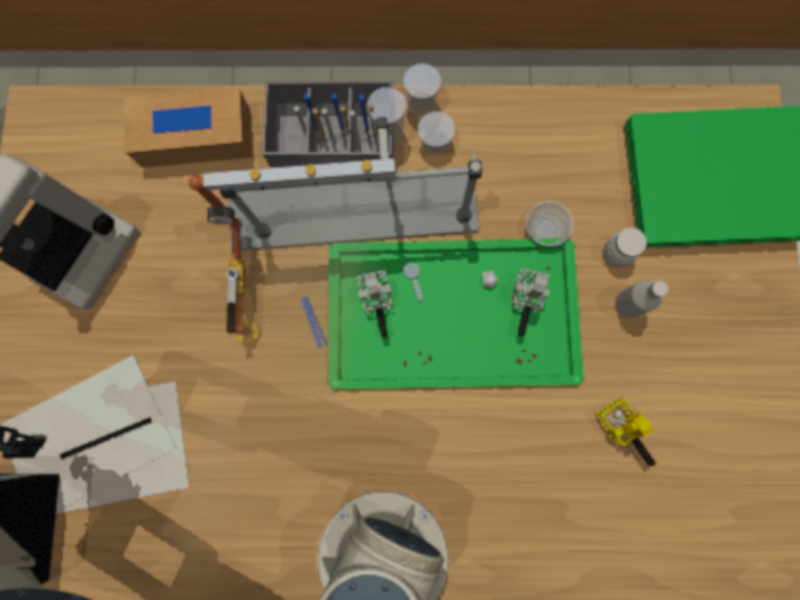

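Two baskets on the green tray: in the top image (full-size 800x600) at about (377,290) and (530,290). The yellow one at (625,425) is off the tray and is a decoy. The lever points at the robot, so the valve is fully open. Next I'll measure.

```bash
cat > h.py <<'E'
from rig import r
import cv2,numpy as np
np.set_printoptions(precision=2,suppress=True)
from scipy.spatial.transform import Rotation as R
from scipy.optimize import least_squares
CI={c:r.camera_info(c) for c in("side","top","wrist")}
def tcp(s=None):
    s=s or r.sense();T=np.eye(4);T[:3,:3]=R.from_euler('xyz',s["tcp_rot"]).as_matrix();T[:3,3]=s["eef_pos"];return T
def campose(c,T=None): return CI[c]["pose"] if c!="wrist" else T@CI[c]["hand_eye"]
def proj(c,P,T=None):
    P=np.atleast_2d(P);M=np.linalg.inv(campose(c,T));p=P@M[:3,:3].T+M[:3,3];k=CI[c]
    return np.c_[k["fx"]*p[:,0]/p[:,2]+k["cx"],k["fy"]*p[:,1]/p[:,2]+k["cy"]]
def onz(c,uv,z,T=None):
    M=campose(c,T);k=CI[c];d=M[:3,:3]@np.array([(uv[0]-k["cx"])/k["fx"],(uv[1]-k["cy"])/k["fy"],1]);o=M[:3,3]
    return o+d*(z-o[2])/d[2]
E
python3 - <<'E'
from h import *
ims={}
for c in("side","top"):
    ims[c]=r.grab_frame(c)
    for t in("grip1","basket1","lever_grip","stand"):
        for d in r.cut_out(t,c):
            m=d["mask"];ys,xs=np.nonzero(m);print(c,t,round(d["p"],2),np.round(d["box"]),"cen",xs.mean(),ys.mean(),m.sum())
t=ims["top"];s=ims["side"]
for n,im in ims.items():
    hsv=cv2.cvtColor(im,cv2.COLOR_BGR2HSV)
    m=cv2.inRange(hsv,(12,130,120),(28,255,255))
    box=(120,95,260,125) if n=="top" else (232,110,310,150)
    q=np.zeros_like(m);x0,y0,x1,y1=box;q[y0:y1,x0:x1]=m[y0:y1,x0:x1]
    k,l,st,ce=cv2.connectedComponentsWithStats(q);print(n,[(ce[i],st[i][4]) for i in range(1,k) if st[i][4]>4])
cv2.imwrite("pics/t2.png",cv2.resize(t[90:260,110:380],None,fx=2.96,fy=2.96,interpolation=cv2.INTER_CUBIC))
cv2.imwrite("pics/s2.png",cv2.resize(s[105:330,170:390],None,fx=2.6,fy=2.6,interpolation=cv2.INTER_CUBIC))
E
```

```text
side grip1 0.95 [289. 238. 326. 285.] cen 311.74567474048445 266.01384083044985 578
side grip1 0.84 [272. 317. 300. 383.] cen 283.3557929334429 351.8824979457683 1217
side grip1 0.57 [234. 194. 269. 239.] cen 250.05357142857142 219.2207792207792 616
side basket1 0.93 [233. 194. 262. 236.] cen 250.9151712887439 218.99347471451875 613
side basket1 0.83 [290. 239. 331. 286.] cen 312.17700453857793 267.59001512859305 661
side basket1 0.8 [268. 315. 302. 384.] cen 283.13419913419915 350.46753246753246 1155
side basket1 0.68 [185. 110. 354. 244.] cen 276.8314032697548 182.7832084468665 5872
side basket1 0.62 [188. 169. 217. 183.] cen 200.05504587155963 175.6605504587156 109
side lever_grip 0.46 [188. 168. 218. 186.] cen 200.41221374045801 175.46564885496184 131
side stand 0.92 [186. 115. 353. 246.] cen 277.1277511169949 182.87886811186496 6043
top grip1 0.7 [382. 258. 420. 298.] cen 400.6066282420749 274.04899135446686 694
top grip1 0.64 [228. 174. 251. 217.] cen 239.58174097664545 190.86411889596602 471
top grip1 0.61 [326. 173. 352. 216.] cen 338.0341296928328 188.78498293515358 586
top 
[... 389 characters left out ...]
1884058 189.18840579710144 138
top stand 0.92 [124.  74. 306. 220.] cen 212.77248736664794 133.76249298147107 8905
top stand 0.43 [327. 169. 347. 219.] cen 337.71455576559543 189.7618147448015 529
side [(array([253.92, 118.75]), np.int32(12)), (array([232.48, 130.5 ]), np.int32(42)), (array([238.83, 123.83]), np.int32(6)), (array([271.92, 126.75]), np.int32(12)), (array([271.64, 138.29]), np.int32(134)), (array([239.76, 135.76]), np.int32(17)), (array([259.12, 143.29]), np.int32(188)), (array([290.79, 135.07]), np.int32(14))]
top [(array([234.07, 105.23]), np.int32(30)), (array([198.19, 107.92]), np.int32(26)), (array([162.61, 110.55]), np.int32(33)), (array([123.  , 114.94]), np.int32(33))]
```

View pics/t2.png

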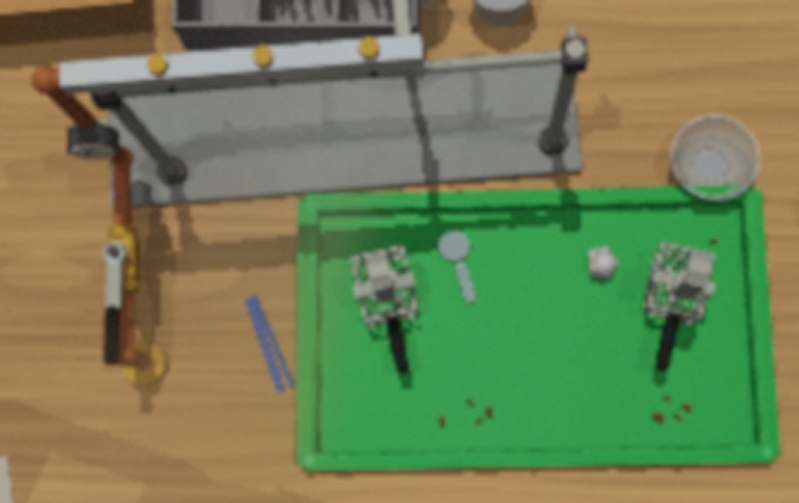

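View pics/s2.png

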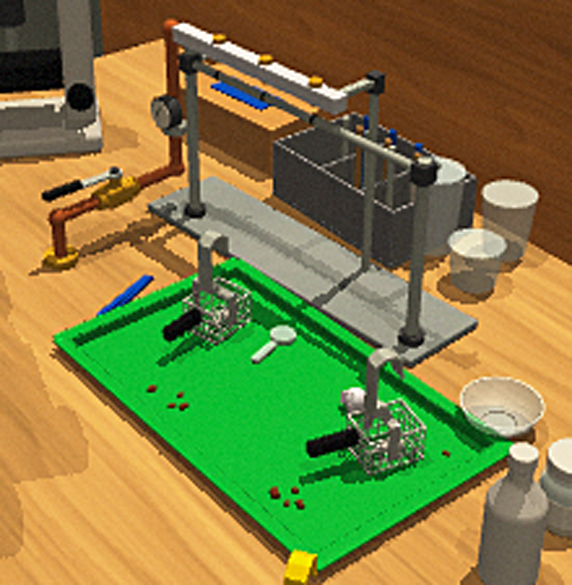

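```bash
cat >> h.py <<'E'
def blobs(im,box,n,vmax=60):
    x0,y0,x1,y1=box;v=cv2.cvtColor(im,cv2.COLOR_BGR2HSV)[y0:y1,x0:x1,2]
    k,l,st,ce=cv2.connectedComponentsWithStats((v<vmax).astype(np.uint8),connectivity=4)
    o=sorted(range(1,k),key=lambda i:-st[i][4])[:n];out=[]
    for i in o:
        ys,xs=np.nonzero(l==i);p=np.c_[xs,ys].astype(float);c=p.mean(0);w,V=np.linalg.eigh(np.cov(p.T));ax=V[:,1]
        t=(p-c)@ax;out.append((c+[x0,y0],(c+ax*t.min()+[x0,y0]),(c+ax*t.max()+[x0,y0]),len(p)))
    return out
def tri(obs):  # [(cam,uv,T)]
    f=lambda P:np.concatenate([proj(c,P,T)[0]-uv for c,uv,T in obs])
    s=least_squares(f,[500,0,100]);return s.x,np.abs(s.fun).max()
E
python3 - <<'E'
from h import *
jt=[(162.61,110.55),(198.19,107.92),(234.07,105.23)];js=[(253.92,118.75),(271.92,126.75),(290.79,135.07)]
for a,b in zip(jt,js):print("jet tri",tri([("top",np.array(a),None),("side",np.array(b),None)]))
ys=np.array([150,60,-30.])
def pts(p,x,y,z):return np.c_[p[0]+np.cos(p[2])*x-np.sin(p[2])*y,p[1]+np.sin(p[2])*x+np.cos(p[2])*y,z]
f=lambda p:np.concatenate([(proj("top",pts(p,0*ys,ys,0*ys+300))-jt).ravel(),(proj("side",pts(p,0*ys,ys,0*ys+300))-js).ravel()])
s=least_squares(f,[600,60,0],x_scale=[10,10,.01]);print("stand",s.x,s.fun)
T=r.grab_frame("top");S=r.grab_frame("side")
for c,im,bx in(("top",T,(225,190,260,220)),("top",T,(325,190,348,220)),("top",T,(140,180,152,216)),("side",S,(230,220,250,240)),("side",S,(285,265,310,285)),("side",S,(185,168,205,184))):
    for b in blobs(im,bx,2):
        print(c,bx,b, "z40",onz(c,b[0],40)[:2],"z105",onz(c,b[0],105)[:2], "ax40",(onz(c,b[1],40)-onz(c,b[2],40))[:2])
E
```

```text
jet tri (array([649.95, 200.17, 305.75]), np.float64(0.2500642241591038))
jet tri (array([657.71, 111.07, 304.92]), np.float64(0.4051837857090277))
jet tri (array([664.32,  21.25, 305.88]), np.float64(0.25913747480927896))
stand [664.77  53.07   0.08] [-0.2  -0.28 -0.18 -0.33 -0.44 -0.32 -0.    1.22 -0.22  1.15  0.01  1.34]
top (225, 190, 260, 220) (array([243.81, 205.33]), array([242.01, 196.79]), array([245.86, 215.03]), 73) z40 [450.11   8.76] z105 [440.56   4.95] ax40 [56.86 12.8 ]
top (325, 190, 348, 220) (array([335.19, 204.59]), array([337.4 , 195.85]), array([332.76, 214.19]), 80) z40 [ 454.2  -272.78] z105 [ 444.42 -260.89] ax40 [ 57.17 -15.69]
top (140, 180, 152, 216) (array([147.5 , 202.74]), array([147.5, 194. ]), array([147.5, 211. ]), 70) z40 [456.33 308.47] z105 [446.44 287.94] ax40 [53.44  3.18]
side (230, 220, 250, 240) (array([240.04, 229.37]), array([246.96, 224.93]), array([232.95, 233.92]), 95) z40 [450.42   8.17] z105 [400.27 -67.86] ax40 [64.08 13.37]
side (230, 220, 250, 240) (array([233., 220.]), array([nan, nan]), array([nan, nan]), 1) z40 [462.19  66.11] z105 [411.22 -13.94] ax40 [nan nan]
side (285, 265, 310, 285) (array([297.77, 274.87]), array([307.72, 272.01]), array([287.91, 277.7 ]), 132) z40 [ 454.48 -273.14] z105 [ 404.05 -329.61] ax40 [ 60.4  -15.24]
side (285, 265, 310, 285) (array([308.5, 276. ]), array([308., 276.]), array([309., 276.]), 2) z40 [ 475.44 -295.11] z105 [ 423.55 -350.06] ax40 [-2.24  1.7 ]
side (185, 168, 205, 184) (array([193.6 , 177.92]), array([200.82, 175.48]), array([186.15, 180.45]), 53) z40 [501.13 391.38] z105 [447.46 288.74] ax40 [63.59 -1.03]h.py:21: RuntimeWarning: Degrees of freedom <= 0 for slice
  ys,xs=np.nonzero(l==i);p=np.c_[xs,ys].astype(float);c=p.mean(0);w,V=np.linalg.eigh(np.cov(p.T));ax=V[:,1]
  c *= np.true_divide(1, fact)
  c *= np.true_divide(1, fact)
```

```bash
cat >> h.py <<'E'
YAW=0.0801;UX=np.array([np.cos(YAW),np.sin(YAW),0]);UY=np.array([-np.sin(YAW),np.cos(YAW),0]);O=np.array([662.1,51.0,0]);STEM=np.array([531.7,295.2,105])
def rot(yaw,tilt=0): # yaw of handle->basket direction; tilt leans the body towards -x
    return (R.from_euler('z',yaw+np.pi)*R.from_euler('x',np.pi)*R.from_euler('y',-tilt)).as_matrix()
def pose(grasp,yaw,tilt=0): # grasp point (6 mm ahead of TCP)
    M=rot(yaw,tilt);return np.array(grasp,float)-6*M[:,2],M
def plan(poses):
    T=tcp();print("from",T[:3,3],"clock",round(r.sense()["clock"],2))
    for p,M in poses:
        print("d",np.round(T[:3,:3].T@(p-T[:3,3])/1000,4),"rot",np.round(np.degrees(R.from_matrix(T[:3,:3].T@M).as_rotvec()),1))
E
python3 - <<'E'
from h import *
plan([pose([447.3,288.5,z],YAW) for z in (200,106)])
E
```

```text
from [243.27 575.7  256.3 ] clock 0.7
d [-0.3  -0.19  0.05] rot [  0.   -0.  -27.5]
d [-0.3  -0.19  0.14] rot [  0.   -0.  -27.5]
```

```bash
sed -i 's|,4),"rot"|*1000,1),"rot"|; s|/1000\*1000||; s|/1000,1\*1000|,1|' h.py; grep -n 'print("d"' h.py; sed -i 's|.*print("d".*|        print("d_mm",np.round(T[:3,:3].T@(p-T[:3,3]),1),"rot",np.round(np.degrees(R.from_matrix(T[:3,:3].T@M).as_rotvec()),1))|' h.py
python3 - <<'E'
from h import *
plan([pose([447.3,288.5,z],YAW) for z in (200,106)])
E
```

```text
35:        print("d",np.round(T[:3,:3].T@(p-T[:3,3]),1),"rot",np.round(np.degrees(R.from_matrix(T[:3,:3].T@M).as_rotvec()),1))
from [243.27 575.7  256.3 ] clock 0.7
d_mm [-299.7 -185.1   50.3] rot [  0.   -0.  -27.5]
d_mm [-299.7 -185.1  144.3] rot [  0.   -0.  -27.5]
```

>>> carry_out(delta_pos=[[-0.3,-0.185,0.05],[-0.3,-0.185,0.05],[-0.3,-0.185,0.05],[-0.3,-0.185,0.05],[-0.3,-0.185,0.05],[-0.3,-0.185,0.05],[-0.3,-0.185,0.05],[-0.3,-0.185,0.05]], rot=[[0,0,-10],[0,0,-20],[0,0,-27.5],[0,0,-27.5],[0,0,-27.5],[0,0,-27.5],[0,0,-27.5],[0,0,-27.5]], claw=0.05)

```text
clock: 1.7
eef_pos: [447.6, 288.7, 206.4]
tcp_rot: [3.141, -0.0, -3.062]
contact_force: [0.0, 0.6, 0.2]
opening: 0.584
grasp_force: 0.0
```

```bash
python3 - <<'E'
from h import *
T=tcp();w=r.grab_frame("wrist");cv2.imwrite("pics/w1.png",w)
plan([pose([447.3,288.5,z],YAW) for z in (106,)])
print(proj("wrist",[STEM,[447.3,288.5,105]],T))
for d in r.cut_out("lever_grip","wrist"):
    ys,xs=np.nonzero(d["mask"]);print(d["p"],d["box"],onz("wrist",(xs.mean(),ys.mean()),108,T))
E
```

```text
from [447.38 289.16 206.48] clock 1.75
d_mm [ 0.1 -0.7 94.5] rot [0. 0. 0.]
[[251.01 289.19]
 [250.97 202.01]]
0.66 [234.9, 164.6, 261.6, 296.1] [472.73 288.83 108.  ]
```

View pics/w1.png

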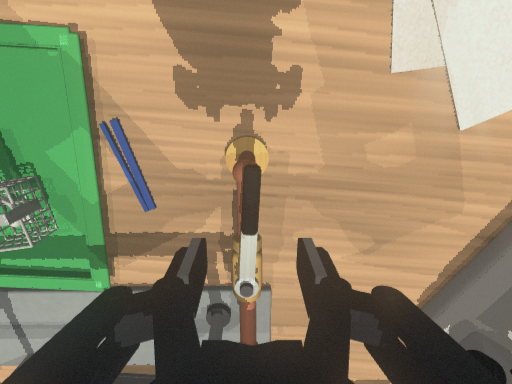

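The lever's rubber grip shows at (254,165)–(248,233) and the stem at (246,289). The stem is about 3 mm nearer to y = 292. Gripping the lever now.

>>> carry_out(delta_pos=[[0,-0.001,0.05],[0,-0.001,0.08],[0,-0.001,0.095],[0,-0.001,0.095]], rot=[[0,0,2],[0,0,2],[0,0,2],[0,0,2]])

```text
clock: 2.3
eef_pos: [447.1, 288.0, 110.8]
tcp_rot: [-3.141, -0.001, -3.095]
contact_force: [-0.6, 0.3, 0.6]
opening: 0.583
grasp_force: 0.0
```

>>> carry_out(delta_pos=[[0,0,0],[0,0,0],[0,0,0],[0,0,0],[0,0,0],[0,0,0]], rot=[[0,0,0],[0,0,0],[0,0,0],[0,0,0],[0,0,0],[0,0,0]], claw=0.0, grip_force=30)

```text
clock: 3.05
eef_pos: [448.3, 287.9, 112.4]
tcp_rot: [3.14, 0.002, -3.097]
contact_force: [-1.3, 0.4, 7.0]
opening: 0.158
grasp_force: 32.4
```

>>> carry_out(delta_pos=[[-0.0013,0.0148,0],[-0.0051,0.0291,0],[-0.0114,0.0425,0],[-0.0199,0.0546,0],[-0.0304,0.0651,0],[-0.0425,0.0736,0],[-0.0559,0.0799,0],[-0.0702,0.0837,0]], rot=[[0,0,10],[0,0,20],[0,0,30],[0,0,40],[0,0,50],[0,0,60],[0,0,70],[0,0,80]])

```text
clock: 4.05
eef_pos: [514.7, 372.8, 112.3]
tcp_rot: [-3.141, 0.003, 1.785]
contact_force: [-0.2, -13.4, 11.8]
opening: 0.156
grasp_force: 32.9
```

>>> carry_out(delta_pos=[[-0.0005,0.009,0],[-0.001,0.0135,0],[-0.0015,0.0165,0],[-0.002,0.0185,0],[-0.002,0.0185,0]], rot=[[0,0,6],[0,0,9],[0,0,11],[0,0,12.5],[0,0,12.5]])

```text
clock: 4.68
eef_pos: [526.1, 374.1, 111.9]
tcp_rot: [-3.129, 0.006, 1.574]
contact_force: [-29.9, -8.8, 28.6]
opening: 0.161
grasp_force: 58.0
```

```bash
python3 - <<'E'
from h import *
s=r.sense();print(s["contact_force"],s["wrist_torque"],s["tcp_rot"],s["eef_pos"])
E
```

```text
[-29.88  -8.82  28.62] [-1.29  4.61  1.31] [-3.13  0.01  1.57] [526.07 374.09 111.95]
```

>>> carry_out(delta_pos=[[0,-0.003,0],[0,-0.003,0],[0,-0.003,0],[0,-0.003,0]], rot=[[0,0,-3],[0,0,-3],[0,0,-3],[0,0,-3]], claw=0.045)

```text
clock: 5.18
eef_pos: [529.8, 376.4, 111.3]
tcp_rot: [3.141, -0.0, 1.624]
contact_force: [0.3, 0.0, -0.3]
opening: 0.528
grasp_force: 0.0
```

>>> carry_out(delta_pos=[[0,0,-0.05],[0,0,-0.1],[0,0,-0.13],[0,0,-0.13]], rot=[[0,0,0],[0,0,0],[0,0,0],[0,0,0]])

```text
clock: 5.68
eef_pos: [530.9, 377.2, 244.3]
tcp_rot: [3.137, -0.003, 1.624]
contact_force: [-0.8, -0.5, -0.5]
opening: 0.524
grasp_force: 0.0
```

```bash
python3 - <<'E'
from h import *
T=tcp();w=r.grab_frame("wrist");cv2.imwrite("pics/w2.png",w)
t=r.grab_frame("top")
cv2.imwrite("pics/w2.png",np.hstack([cv2.resize(w,(400,300)),cv2.resize(t[130:250,120:280],(400,300))]))
E
```

```text
(no output)
```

View pics/w2.png

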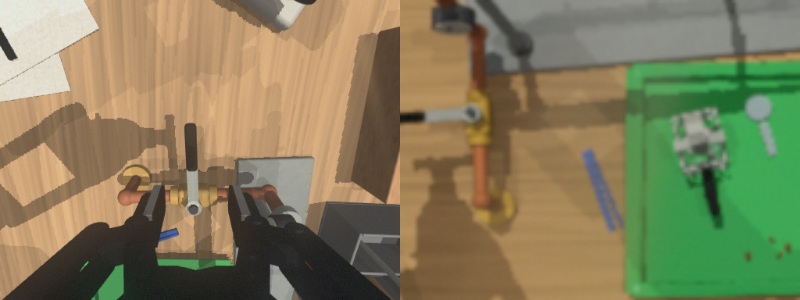

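The valve is shut: the lever, from stem (194,209) to tip (190,125), is square to the pipe. Now to basket 1, the left one on the green tray.

```bash
python3 - <<'E'
from h import *
y=.214;d=np.array([np.cos(y),np.sin(y),0])
plan([pose([440,120,250],YAW-.5,.1),pose(np.array([450.3,8.5,230])-14*d,y,.26)])
E
```

```text
from [529.39 376.19 240.83] clock 5.78
d_mm [-250.8 -103.5  -15.1] rot [ -3.2  -5.1 -62.8]
d_mm [-365.4 -114.     5.1] rot [-12.9 -11.  -98.6]
```

>>> carry_out(delta_pos=[[-0.046,-0.014,0.0],[-0.092,-0.028,0.0],[-0.137,-0.043,0],[-0.183,-0.057,0],[-0.228,-0.071,0],[-0.274,-0.086,0],[-0.32,-0.1,0],[-0.365,-0.114,0.005]], rot=[[-1.3,-1.1,-10],[-2.6,-2.2,-20],[-3.9,-3.3,-30],[-5.2,-4.4,-40],[-6.5,-5.5,-50],[-7.8,-6.6,-60],[-9.1,-7.7,-70],[-10.4,-8.8,-80]])

```text
clock: 6.78
eef_pos: [438.0, 17.5, 236.4]
tcp_rot: [3.099, 0.204, 2.968]
contact_force: [-0.0, -0.6, -0.2]
opening: 0.53
grasp_force: 0.0
```

```bash
python3 - <<'E'
from h import *
y=.214;d=np.array([np.cos(y),np.sin(y),0])
plan([pose(np.array([450.3,8.5,230])-14*d,y,.26)])
E
```

```text
from [438.    17.49 236.39] clock 6.78
d_mm [  0.8 -12.6  -0.1] rot [ -2.7  -2.7 -21.7]
```

>>> carry_out(delta_pos=[[0.001,-0.0125,0],[0.001,-0.0125,0],[0.001,-0.0125,0],[0.001,-0.0125,0]], rot=[[-1.3,-1.3,-10],[-2.7,-2.7,-20],[-2.7,-2.7,-21.7],[-2.7,-2.7,-21.7]])

```text
clock: 7.28
eef_pos: [436.0, 6.6, 236.2]
tcp_rot: [3.141, 0.259, -2.935]
contact_force: [0.7, 0.0, 0.2]
opening: 0.524
grasp_force: 0.0
```

```bash
cat >> h.py <<'E'
def handle(T,w,box,z=40):
    b=blobs(w,box,1,55)[0];a,e=onz("wrist",b[1],z,T),onz("wrist",b[2],z,T);return b,onz("wrist",b[0],z,T)[:2],np.linalg.norm(a-e),np.arctan2(*(a-e)[1::-1])
E
python3 - <<'E'
from h import *
T=tcp();w=r.grab_frame("wrist");cv2.imwrite("pics/w3.png",w)
c=proj("wrist",[450.3,8.5,40],T)[0];print(c)
x,y=c.astype(int);print(handle(T,w,(x-40,y-50,x+40,y+50)))
t=r.grab_frame("top")
for bx in((225,190,260,220),(325,190,348,220)):
    b=blobs(t,bx,1)[0];print("top",b[0],onz("top",b[0],40))
E
```

```text
[250.01 140.41]Traceback (most recent call last):
  File "<stdin>", line 4, in <module>
  File "h.py", line 37, in handle
    b=blobs(w,box,1,55)[0];a,e=onz("wrist",b[1],z,T),onz("wrist",b[2],z,T);return b,onz("wrist",b[0],z,T)[:2],np.linalg.norm(a-e),np.arctan2(*(a-e)[1::-1])
      ~~~~~~~~~~~~~~~~~^^^
IndexError: list index out of range
```

View pics/w3.png

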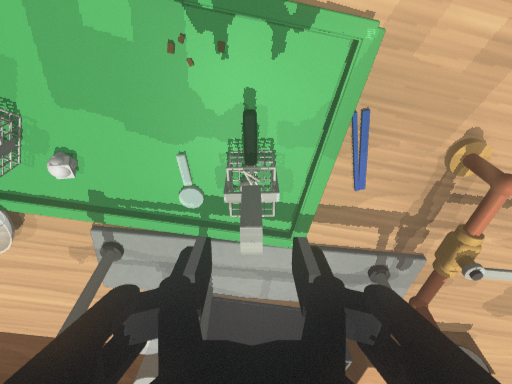

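The handle of basket 1 runs (250,110)–(250,164), which matches the predicted centre (250,140), and it lines up with the tool. I'll descend and grip.

```bash
python3 - <<'E'
from h import *
y=.214;d=np.array([np.cos(y),np.sin(y),0])
plan([pose(np.array([450.3,8.5,z])-14*d,y,.26) for z in(100,42)])
E
```

```text
from [436.15   6.8  236.39] clock 7.33
d_mm [ 34.9  -1.5 125.9] rot [-0.1 -0.  -0.4]
d_mm [ 49.8  -1.5 181.9] rot [-0.1 -0.  -0.4]
```

>>> carry_out(delta_pos=[[0.015,-0.001,0.055],[0.028,-0.001,0.1],[0.035,-0.001,0.126],[0.042,-0.001,0.155],[0.047,-0.001,0.17],[0.05,-0.001,0.182],[0.05,-0.001,0.182]], rot=[[0,0,0],[0,0,0],[0,0,0],[0,0,0],[0,0,0],[0,0,0],[0,0,0]], claw=0.045)

```text
clock: 8.2
eef_pos: [434.7, 5.9, 47.1]
tcp_rot: [3.14, 0.259, -2.933]
contact_force: [-0.5, 0.2, 0.8]
opening: 0.526
grasp_force: 0.0
```

>>> carry_out(delta_pos=[[0,0,0],[0,0,0],[0,0,0],[0,0,0],[0,0,0],[0,0,0]], rot=[[0,0,0],[0,0,0],[0,0,0],[0,0,0],[0,0,0],[0,0,0]], claw=0.0, grip_force=80)

```text
clock: 8.95
eef_pos: [435.5, 5.5, 48.5]
tcp_rot: [3.141, 0.262, -2.932]
contact_force: [-1.4, 2.8, 7.0]
opening: 0.147
grasp_force: 78.6
```

```bash
python3 - <<'E'
from h import *
y=.214;d=np.array([np.cos(y),np.sin(y),0])
B=O-140*UY; g=lambda sx,z:B+UX*(sx-66-14)+np.array([0,0,z])
T=tcp();print(T)
plan([pose(np.array([450.3,8.5,120])-14*d,y,.26),pose(g(-70,202),YAW,.26)])
E
```

```text
[[ -0.94  -0.21   0.25 435.49]
 [ -0.2    0.98   0.05   5.47]
 [ -0.26   0.    -0.97  48.53]
 [  0.     0.     0.     1.  ]]
from [435.49   5.47  48.53] clock 8.95
d_mm [-19.6  -0.2 -74.7] rot [-0.1  0.1 -0.2]
d_mm [-101.9 -121.9 -137.6] rot [1.9 0.1 7.2]
```

>>> carry_out(delta_pos=[[-0.005,0,-0.02],[-0.01,0,-0.04],[-0.02,0,-0.075],[-0.03,-0.02,-0.1],[-0.045,-0.045,-0.115],[-0.065,-0.075,-0.125],[-0.085,-0.1,-0.132],[-0.102,-0.122,-0.138]], rot=[[0,0,0],[0,0,0],[0,0,0],[0.5,0,2],[1,0,4],[1.5,0,6],[1.9,0,7.2],[1.9,0,7.2]])

```text
clock: 9.95
eef_pos: [522.4, -101.8, 208.0]
tcp_rot: [3.141, 0.261, -3.063]
contact_force: [-0.4, 0.5, -1.8]
opening: 0.148
grasp_force: 78.4
```

>>> carry_out(delta_pos=[[0,0,0],[0,0,0],[0,0,0]], rot=[[0,0,0],[0,0,0],[0,0,0]])

```text
clock: 10.32
eef_pos: [520.9, -100.2, 206.9]
tcp_rot: [3.14, 0.259, -3.062]
contact_force: [0.4, 0.4, -1.5]
opening: 0.146
grasp_force: 78.4
```

```bash
python3 - <<'E'
from h import *
B=O-140*UY; g=lambda sx,z:B+UX*(sx-66-14)+np.array([0,0,z])
plan([pose(g(-70,202),YAW,.26),pose(g(0,202),YAW,.26)])
T=tcp();G=T[:3,3]+6*T[:3,2]
hk=G+80*UX+[0,0,99];print("grasp",G,"hook",hk)
t=r.grab_frame("top");s=r.grab_frame("side")
for n,im in(("top",t),("side",s)):
    ys=[-200,-140,-80.];rail=[O+UY*y+[0,0,256] for y in ys]
    for p in proj(n,np.vstack([rail,B+[0,0,256]])): cv2.circle(im,tuple(np.int32(np.round(p))),1,(0,0,255),-1)
    for p in proj(n,[hk+[0,0,4],hk+17*UX,hk+17*UX-[0,0,30],hk-[0,0,73]]): cv2.circle(im,tuple(np.int32(np.round(p))),1,(255,0,0),-1)
cv2.imwrite("pics/h1.png",np.hstack([cv2.resize(t[85:205,230:330],(400,480),interpolation=2),cv2.resize(s[120:240,250:350],(400,480),interpolation=2)]))
E
```

```text
from [ 520.89 -100.21  206.95] clock 10.32
d_mm [-1.5 -0.6 -0.5] rot [ 0.1 -0.  -0. ]
d_mm [-69.1  -0.6  17.5] rot [ 0.1 -0.  -0. ]
grasp [ 522.42 -100.08  201.15] hook [602.17 -93.68 300.15]
```

View pics/h1.png

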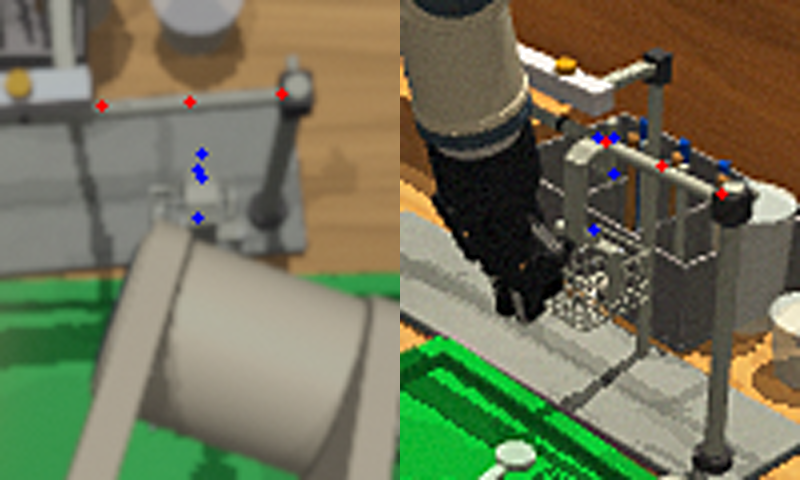

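```bash
python3 - <<'E'
from h import *
T=tcp();G=T[:3,3]+6*T[:3,2];hk=G+80*UX+[0,0,99]
w=r.grab_frame("wrist");t=r.grab_frame("top");s=r.grab_frame("side")
P=np.array([hk+[0,0,4]-10*UY,hk+[0,0,4]+10*UY,hk-14*UX])
print("pred w",proj("wrist",P,T),"t",proj("top",P),"s",proj("side",P))
cv2.imwrite("pics/h2.png",np.hstack([cv2.resize(t[100:150,260:300],(400,500),interpolation=2),cv2.resize(s[140:190,280:320],(400,500),interpolation=2)]))
cv2.imwrite("pics/w4.png",w)
E
```

```text
pred w [[223.19 652.71]
 [279.6  652.59]
 [251.39 632.77]] t [[284.24 128.62]
 [276.17 129.22]
 [280.6  134.86]] s [[301.72 155.15]
 [296.91 152.88]
 [295.89 156.69]]
```

View pics/h2.png

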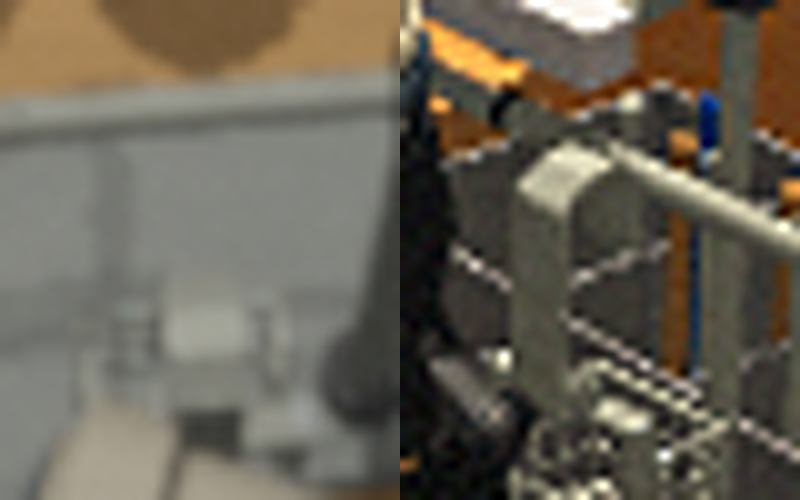

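View pics/w4.png

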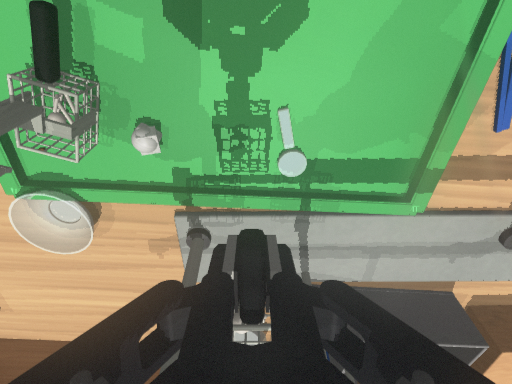

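The hook's lit front bend, at top-view (281,133) and side-view (296.5,157.5), matches the prediction to within 1 px. Passing the hook over the rail at the bay.

>>> carry_out(delta_pos=[[-0.012,0,0.003],[-0.024,0,0.006],[-0.036,0,0.009],[-0.048,-0.001,0.012],[-0.06,-0.001,0.015],[-0.069,-0.001,0.0175],[-0.069,-0.001,0.0175],[-0.069,-0.001,0.0175]], rot=[[0,0,0],[0,0,0],[0,0,0],[0,0,0],[0,0,0],[0,0,0],[0,0,0],[0,0,0]])

```text
clock: 11.58
eef_pos: [592.7, -96.1, 208.4]
tcp_rot: [3.141, 0.26, -3.062]
contact_force: [0.4, 0.6, -1.4]
opening: 0.145
grasp_force: 78.4
```

```bash
python3 - <<'E'
from h import *
B=O-140*UY; g=lambda sx,z:B+UX*(sx-66-14)+np.array([0,0,z])
plan([pose(g(0,z),YAW,.26) for z in (202,164,157)])
t=r.grab_frame("top");s=r.grab_frame("side")
cv2.imwrite("pics/h3.png",np.hstack([cv2.resize(t[90:140,255:295],(400,500),interpolation=2),cv2.resize(s[125:175,290:330],(400,500),interpolation=2)]))
E
```

```text
from [592.68 -96.14 208.38] clock 11.57
d_mm [0.7 1.1 0.4] rot [ 0.  0. -0.]
d_mm [10.5  1.1 37.1] rot [ 0.  0. -0.]
d_mm [12.3  1.1 43.9] rot [ 0.  0. -0.]
```

View pics/h3.png

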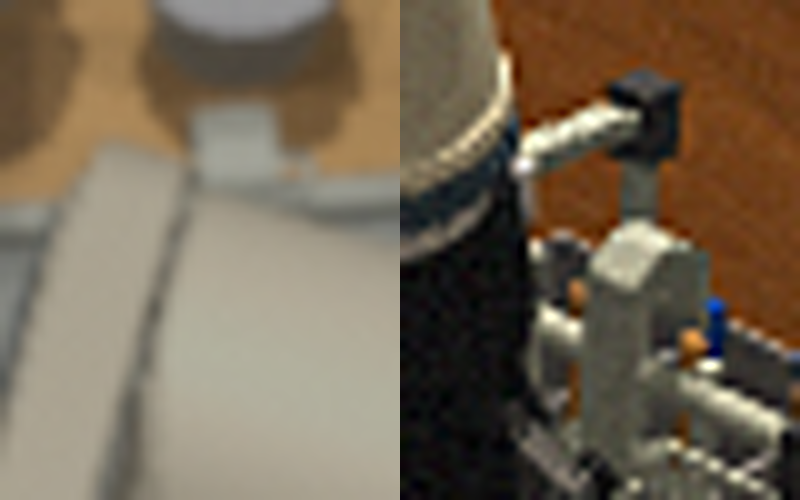

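The hook straddles the rail: its tip hangs on the far side, side-crop (690,250). Lowering it.

>>> carry_out(delta_pos=[[0.003,0.001,0.01],[0.006,0.001,0.02],[0.009,0.001,0.03],[0.01,0.001,0.037],[0.01,0.001,0.037]], rot=[[0,0,0],[0,0,0],[0,0,0],[0,0,0],[0,0,0]])

```text
clock: 12.3
eef_pos: [600.4, -95.9, 175.2]
tcp_rot: [-3.138, 0.278, -3.061]
contact_force: [10.5, 5.2, 18.7]
opening: 0.146
grasp_force: 84.1
```

>>> carry_out(delta_pos=[[0.0005,0,0.002],[0.001,0,0.004],[0.001,0,0.004]], rot=[[0,0,0],[0,0,0],[0,0,0]])

```text
clock: 12.68
eef_pos: [602.3, -96.1, 172.9]
tcp_rot: [-3.137, 0.282, -3.061]
contact_force: [12.0, 5.4, 23.1]
opening: 0.145
grasp_force: 85.2
```

>>> carry_out(delta_pos=[[0.0005,0,0.002],[0.001,0,0.004],[0.001,0,0.004]], rot=[[0,0,0],[0,0,0],[0,0,0]])

```text
clock: 13.05
eef_pos: [604.4, -96.6, 170.4]
tcp_rot: [-3.136, 0.287, -3.061]
contact_force: [16.3, 3.9, 28.3]
opening: 0.145
grasp_force: 86.4
```

```bash
python3 - <<'E'
from h import *
t=r.grab_frame("top");s=r.grab_frame("side");w=r.grab_frame("wrist")
c=cv2.INTER_CUBIC
a=cv2.resize(s[120:210,275:335],(400,600),interpolation=c)
b=np.vstack([cv2.resize(w[190:384,120:380],(400,300),interpolation=c),cv2.resize(t[95:140,250:310],(400,300),interpolation=c)])
cv2.imwrite("pics/h4.png",np.hstack([a,b]))
E
```

```text
(no output)
```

View pics/h4.png

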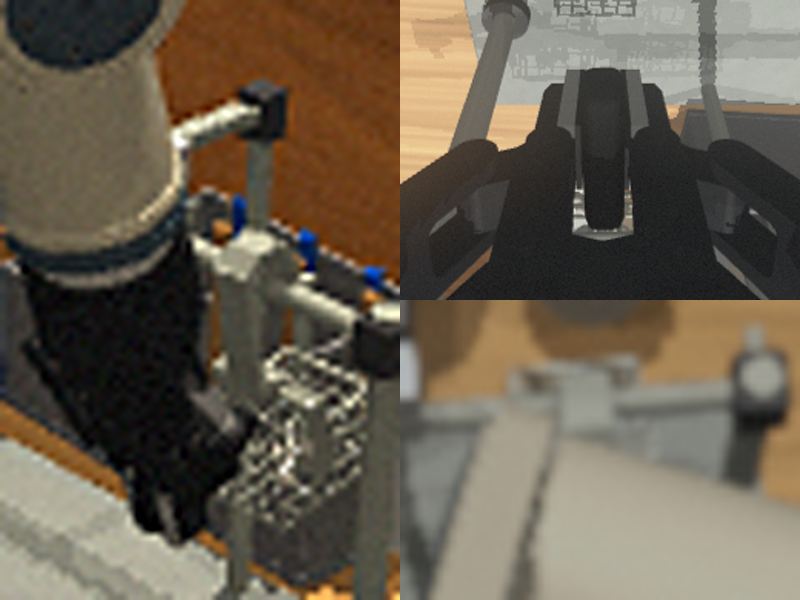

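>>> carry_out(delta_pos=[[-0.004,0,0.001],[-0.008,0,0.002],[-0.012,0,0.003],[-0.012,0,0.003]], rot=[[0,0,0],[0,0,0],[0,0,0],[0,0,0]])

```text
clock: 13.7
eef_pos: [604.8, -94.0, 161.2]
tcp_rot: [3.14, 0.259, -3.062]
contact_force: [1.9, 0.2, -1.5]
opening: 0.148
grasp_force: 83.0
```

```bash
python3 - <<'E'
from h import *
s=r.sense();print(s["contact_force"],s["wrist_torque"],s["eef_pos"],s["tcp_rot"])
E
```

```text
[ 1.9   0.22 -1.53] [0.04 0.07 0.  ] [604.81 -94.02 161.24] [ 3.14  0.26 -3.06]
```

The tip had caught on the rail's far shoulder. It has now slipped past and the load is gone. Centring and lowering until contact.

>>> carry_out(delta_pos=[[-0.003,0,0.001],[-0.006,0,0.0015],[-0.006,0,0.0015]], rot=[[0,0,0],[0,0,0],[0,0,0]])

```text
clock: 14.08
eef_pos: [611.6, -93.7, 162.2]
tcp_rot: [3.141, 0.261, -3.062]
contact_force: [-1.2, 0.5, -1.8]
opening: 0.145
grasp_force: 83.0
```

>>> carry_out(delta_pos=[[0.0005,0,0.002],[0.001,0,0.004],[0.001,0,0.004]], rot=[[0,0,0],[0,0,0],[0,0,0]])

```text
clock: 14.45
eef_pos: [611.4, -93.6, 157.9]
tcp_rot: [3.141, 0.261, -3.062]
contact_force: [-0.4, -0.2, -0.9]
opening: 0.145
grasp_force: 83.0
```

>>> carry_out(delta_pos=[[0.0005,0,0.002],[0.001,0,0.004],[0.001,0,0.004]], rot=[[0,0,0],[0,0,0],[0,0,0]])

```text
clock: 14.82
eef_pos: [611.8, -93.7, 154.1]
tcp_rot: [3.141, 0.261, -3.062]
contact_force: [-0.2, -0.5, -1.0]
opening: 0.149
grasp_force: 83.2
```

>>> carry_out(delta_pos=[[0.0005,0,0.002],[0.001,0,0.004],[0.001,0,0.004]], rot=[[0,0,0],[0,0,0],[0,0,0]])

```text
clock: 15.2
eef_pos: [614.5, -94.0, 152.4]
tcp_rot: [-3.141, 0.268, -3.062]
contact_force: [-1.2, 0.9, 12.7]
opening: 0.145
grasp_force: 84.9
```

>>> carry_out(delta_pos=[[-0.001,0,-0.0045],[-0.001,0.01,-0.0045],[-0.001,0.03,-0.0045],[-0.001,0.05,-0.0045],[-0.001,0.07,-0.0045],[-0.001,0.085,-0.0045],[-0.001,0.1,-0.0045],[-0.001,0.1,-0.0045]], rot=[[0,0,0],[0,0,0],[0,0,0],[0,0,0],[0,0,0],[0,0,0],[0,0,0],[0,0,0]])

```text
clock: 16.2
eef_pos: [603.0, 7.2, 154.2]
tcp_rot: [3.141, 0.26, -3.06]
contact_force: [-0.4, 0.2, -0.3]
opening: 0.142
grasp_force: 83.1
```

```bash
cat >> h.py <<'E'
def st(p): d=np.array(p)-O;return np.array([d@UX,d@UY,d[2]])
E
python3 - <<'E'
from h import *
s=r.sense();print(st(s["eef_pos"]),s["contact_force"],s["grasp_force"])
for c in("top","side"):
    r.grab_frame(c)
    for d in r.cut_out("hook1",c)+r.cut_out("mark3",c):print(c,round(d["p"],2),d["box"])
    print(proj(c,[O+UY*y+[0,0,256] for y in (-40,-30,60,150)]))
E
```

```text
[-62.42 -38.89 154.18] [-0.36  0.15 -0.32] 83.12063455581665
top 0.72 [382.8, 262.1, 417.3, 300.2]
top 0.68 [326.7, 169.2, 351.1, 218.7]
top 0.5 [229.6, 112.7, 253.1, 121.8]
top 0.79 [108.3, 74.5, 311.8, 218.7]
[[239.57 112.38]
 [235.78 112.66]
 [201.67 115.19]
 [167.6  117.72]]
side 0.78 [291.9, 239.0, 333.4, 285.1]
side 0.73 [274.1, 148.3, 309.1, 188.2]
side 0.62 [271.1, 317.4, 299.9, 383.6]
side 0.16 [187.7, 109.2, 353.4, 247.0]
side 0.9 [187.4, 112.1, 354.1, 241.9]
side 0.38 [354.5, 276.2, 382.7, 333.1]
[[292.45 150.33]
 [290.27 149.31]
 [271.44 140.44]
 [253.89 132.17]]
```

>>> carry_out(delta_pos=[[0,0.02,0],[0,0.04,0],[0,0.06,0],[0,0.08,0],[0,0.09,0],[0,0.1,0],[0,0.1,0],[0,0.1,0]], rot=[[0,0,0],[0,0,0],[0,0,0],[0,0,0],[0,0,0],[0,0,0],[0,0,0],[0,0,0]])

```text
clock: 17.5
eef_pos: [595.6, 105.3, 154.7]
tcp_rot: [3.141, 0.261, -3.062]
contact_force: [0.3, -0.6, -1.3]
opening: 0.147
grasp_force: 83.0
```

```bash
python3 - <<'E'
from h import *
s=r.sense();print(st(s["eef_pos"]),s["contact_force"],s["grasp_force"])
a=r.grab_frame("side");t=r.grab_frame("top")
print(proj("side",[O+UY*60-UX*15+[0,0,z] for z in (256,246,236,226)]),proj("side",[O+UY*y-UX*15+[0,0,236] for y in (50,70)]))
np.save("a.npy",a)
hsv=cv2.cvtColor(a,cv2.COLOR_BGR2GRAY)
for row in (143,147,150,154,158): print(row,hsv[row,252:285])
E
```

```text
[-61.95  59.47 154.66] [ 0.31 -0.58 -1.29] 82.98486113548279
[[268.1  141.76]
 [268.11 144.48]
 [268.12 147.18]
 [268.12 149.87]] [[270.13 148.16]
 [266.12 146.21]]
143 [  9  14  10  18  17  17  14  15  19  11  30  59  75  71  90 116 122 117
 123  94  66  74  80  73  68  67  79 151 201 191 188 191 186]
147 [ 18  18  13  18  23  20   9  22  11   7  50 199 185 192 162  56  63  72
  69 140 189 194 186 183 185 190 159  82  55  66  72  64  68]
150 [ 21  15  16  16  17  12  18  15  19  18  72  79 123 199 193  57  66  69
  66 105 193 183 176 180 180 181 183 180 183 183 191 200 177]
154 [ 16  17  13  16  23  13  20  18  23  24  53  69  72  68  71  66  69  72
  66  71  91 195 212 198  97  73  58  58  62  64  69  65  63]
158 [ 10  22   9  16  20  10  17  18  26  49  25  48  68  66  67  78  67  72
  66  62  77  76 179 179 141  70 112  86  75  90 149 159  17]
```

>>> carry_out(delta_pos=[[0,0.001,0.0015],[0.0005,0.001,0.003],[0.0005,0.001,0.003]], rot=[[0,0,0],[0,0,0],[0,0,0]])

```text
clock: 17.98
eef_pos: [597.6, 106.7, 153.2]
tcp_rot: [3.141, 0.265, -3.062]
contact_force: [-0.4, -2.3, 8.1]
opening: 0.147
grasp_force: 84.4
```

>>> carry_out(delta_pos=[[0,0,0],[0,0,0],[0,0,0],[0,0,0]], rot=[[0,0,0],[0,0,0],[0,0,0],[0,0,0]], claw=0.045)

```text
clock: 18.48
eef_pos: [595.6, 106.7, 151.5]
tcp_rot: [3.141, 0.261, -3.062]
contact_force: [0.1, 0.3, -0.6]
opening: 0.528
grasp_force: 0.0
```

>>> carry_out(delta_pos=[[0,0,-0.015],[0,0,-0.03],[0,0,-0.05],[0.01,0,-0.075],[0.02,0,-0.1],[0.02,0,-0.1]], rot=[[0,0,0],[0,0,0],[0,0,0],[0,0,0],[0,0,0],[0,0,0]])

```text
clock: 19.23
eef_pos: [551.0, 103.2, 245.9]
tcp_rot: [3.14, 0.265, -3.062]
contact_force: [0.6, -0.7, -0.5]
opening: 0.528
grasp_force: 0.0
```

```bash
python3 - <<'E'
from h import *
a=r.grab_frame("side");t=r.grab_frame("top");w=r.grab_frame("wrist")
b=blobs(t,(325,190,348,220),1)[0];print("basket2 top",b,onz("top",b[0],40))
b=blobs(a,(285,265,310,285),1)[0];print("basket2 side",b,onz("side",b[0],40))
c=cv2.INTER_CUBIC
cv2.imwrite("pics/h5.png",np.hstack([cv2.resize(a[110:210,230:310],(480,600),interpolation=c),np.vstack([cv2.resize(w,(320,300)),cv2.resize(t[85:175,170:266],(320,300),interpolation=c)])]))
E
```

```text
basket2 top (array([335.19, 204.59]), array([337.4 , 195.85]), array([332.76, 214.19]), 80) [ 454.2  -272.78   40.  ]
basket2 side (array([297.77, 274.87]), array([307.72, 272.01]), array([287.91, 277.7 ]), 132) [ 454.48 -273.14   40.  ]
```

View pics/h5.png

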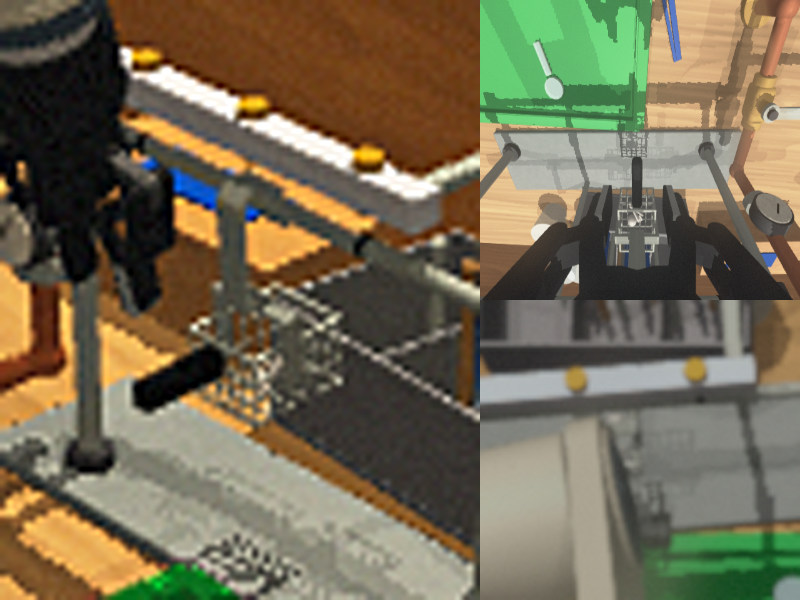

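Basket 1 hangs level under the middle jet, with its hook at crop (235,190) covering the band. The near mark shows at (365,245). Checking its position along the rail numerically.

```bash
python3 - <<'E'
from h import *
T=tcp();a=r.grab_frame("side");w=r.grab_frame("wrist")
b=blobs(a,(250,165,270,182),1,50)[0];c=blobs(w,(240,195,262,270),1,60)[0]
print(b,c)
for i in (0,):
    P,e=tri([("side",b[0],None),("wrist",c[0],T)]);print("handle",P,st(P),e)
print("axis in wrist at z157",st(onz("wrist",c[1],157,T)),st(onz("wrist",c[2],157,T)))
print("expected handle px side",proj("side",O+UY*60-UX*66+[0,0,157]),"wrist",proj("wrist",O+UY*60-UX*66+[0,0,157],T))
# mark3 band & rail edge check in side
print("mark3",proj("side",O-UY*30+[0,0,250]),"mark2",proj("side",O+UY*60+[0,0,250]))
y=-.26;d=np.array([np.cos(y),np.sin(y),0])
plan([pose(np.array([454.3,-273,250])-8*d,y,.26)])
E
```

```text
(array([261.08, 172.75]), array([268.28, 168.48]), array([253.98, 176.97]), 85) (array([250.3 , 248.84]), array([248.67, 225.6 ]), array([251.45, 265.25]), 487)
handle [617.49 107.67 156.21] [-39.93  60.06 156.21] 2.222003373937895
axis in wrist at z157 [-65.98  58.75 157.  ] [-19.44  60.99 157.  ]
expected handle px side [[256.92 172.85]] wrist [[250.22 225.59]]
mark3 [[290.23 150.98]] mark2 [[271.44 142.07]]
from [550.81 103.01 242.48] clock 19.48
d_mm [ 127.2 -363.9  -47.8] rot [ 5.   0.  18.8]
```

Basket 1 sits at stand y = 60 ± 1.5, which is mark 2. Now basket 2, the right one on the green tray: its top-view handle at (335,205) is unchanged.

>>> carry_out(delta_pos=[[0.02,-0.05,-0.008],[0.04,-0.1,-0.016],[0.055,-0.15,-0.024],[0.07,-0.2,-0.032],[0.09,-0.25,-0.04],[0.105,-0.3,-0.048],[0.127,-0.364,-0.048],[0.127,-0.364,-0.048]], rot=[[0,0,0],[1,0,4],[2,0,8],[3,0,12],[4,0,15],[5,0,18.8],[5,0,18.8],[5,0,18.8]])

```text
clock: 20.48
eef_pos: [444.1, -274.1, 255.6]
tcp_rot: [3.141, 0.26, 2.877]
contact_force: [-1.0, 1.2, 0.0]
opening: 0.528
grasp_force: 0.0
```

>>> carry_out(delta_pos=[[0,0,0],[0,0,0],[0,0,0]], rot=[[0,0,0],[0,0,0],[0,0,0]])

```text
clock: 20.85
eef_pos: [445.7, -269.3, 256.5]
tcp_rot: [3.14, 0.261, 2.884]
contact_force: [0.4, 0.3, -0.1]
opening: 0.526
grasp_force: 0.0
```

```bash
python3 - <<'E'
from h import *
T=tcp();w=r.grab_frame("wrist");cv2.imwrite("pics/w5.png",w)
g=cv2.cvtColor(w,cv2.COLOR_BGR2HSV)[:,:,1]; v=w.max(2)
y=-.26;d=np.array([np.cos(y),np.sin(y),0]);H=np.array([454.3,-273,40])
print("pred rear,centre,front end",proj("wrist",[H-30*d,H,H+30*d,H+66*d+[0,0,103]],T))
u=int(proj("wrist",H,T)[0][0])
print("col",u,"v",v[90:190:2,u]);print("row mid",v[int(proj("wrist",H,T)[0][1])-6,u-25:u+26])
plan([pose(H-8*d+[0,0,z-40],y,.26) for z in(100,42)])
E
```

```text
pred rear,centre,front end [[250.1  101.87]
 [250.11 128.66]
 [250.11 152.81]
 [249.84 234.8 ]]
col 250 v [127 121 121 123 124  64  62  63  69  69  69  73  69  69  71  72  70  70
  71  69  68  68  68  65  68  69  64  68  62  58  58  61  84 110  99 108
 104 122 145 202 122 121  92  96  92  93  95  91  95  94]
row mid [176 170 120 121 119 116 119 118 119 120 117 121 121 115  98 101 101 102
 100  61  62  64  69  69  66  70  70  68  67  64  65  90 178 179 177 180
 179 182 178 181 179 183 182 193 194 193 192 194 193 192 191]
from [ 445.67 -269.49  256.53] clock 20.9
d_mm [ 39.2  -1.3 145.6] rot [0.1 0.  0.1]
d_mm [ 54.1  -1.4 201.6] rot [0.1 0.  0.1]
```

>>> carry_out(delta_pos=[[0.014,-0.001,0.055],[0.027,-0.001,0.1],[0.039,-0.001,0.145],[0.046,-0.001,0.17],[0.051,-0.001,0.19],[0.054,-0.001,0.2015],[0.054,-0.001,0.2015]], rot=[[0,0,0],[0,0,0],[0,0,0],[0,0,0],[0,0,0],[0,0,0],[0,0,0]], claw=0.045)

```text
clock: 21.78
eef_pos: [444.8, -270.8, 47.4]
tcp_rot: [3.14, 0.26, 2.882]
contact_force: [-0.1, -0.8, 0.1]
opening: 0.524
grasp_force: 0.0
```

>>> carry_out(delta_pos=[[0,0,0],[0,0,0],[0,0,0],[0,0,0],[0,0,0],[0,0,0]], rot=[[0,0,0],[0,0,0],[0,0,0],[0,0,0],[0,0,0],[0,0,0]], claw=0.0, grip_force=110)

```text
clock: 22.52
eef_pos: [445.4, -271.7, 48.9]
tcp_rot: [3.141, 0.263, 2.882]
contact_force: [-0.9, 1.1, 4.8]
opening: 0.143
grasp_force: 107.0
```

```bash
python3 - <<'E'
from h import *
y=-.26;d=np.array([np.cos(y),np.sin(y),0]);H=np.array([454.3,-273,40])
B=O-140*UY; g=lambda sx,z:B+UX*(sx-66-8)+np.array([0,0,z])
T=tcp();print(T[:3,3]+6*T[:3,2],(T[:3,3]+6*T[:3,2]-H)@d)
plan([pose(H-8*d+[0,0,80],y,.26),pose(g(-80,204),YAW,.26)])
E
```

```text
[ 446.87 -272.06   43.12] -7.419833352553446
from [ 445.37 -271.66   48.91] clock 22.52
d_mm [-19.4   1.  -74.4] rot [0.  0.1 0. ]
d_mm [ -67.4  183.7 -148.4] rot [ -5.    0.2 -18.8]
```

>>> carry_out(delta_pos=[[-0.005,0,-0.02],[-0.01,0,-0.04],[-0.02,0.001,-0.075],[-0.03,0.03,-0.1],[-0.04,0.075,-0.12],[-0.05,0.12,-0.135],[-0.06,0.155,-0.148],[-0.067,0.184,-0.148]], rot=[[0,0,0],[0,0,0],[0,0,0],[-1,0,-4],[-2,0,-8],[-3,0,-12],[-4,0,-16],[-5,0,-18.8]])

```text
clock: 23.52
eef_pos: [518.5, -99.2, 210.2]
tcp_rot: [-3.141, 0.264, -3.059]
contact_force: [0.1, 0.4, -2.2]
opening: 0.14
grasp_force: 107.2
```

>>> carry_out(delta_pos=[[0,0,0],[0,0,0],[0,0,0],[0,0,0]], rot=[[0,0,0],[0,0,0],[0,0,0],[0,0,0]])

```text
clock: 24.02
eef_pos: [517.3, -101.0, 208.2]
tcp_rot: [3.141, 0.261, -3.063]
contact_force: [-0.4, 1.0, -0.8]
opening: 0.144
grasp_force: 107.5
```

```bash
python3 - <<'E'
from h import *
B=O-140*UY; g=lambda sx,z:B+UX*(sx-66-8)+np.array([0,0,z])
s=r.sense();print(s["contact_force"],s["wrist_torque"],s["opening"],st(s["eef_pos"]))
plan([pose(g(0,204),YAW,.26)])
T=tcp();G=T[:3,3]+6*T[:3,2];hk=G+73.5*UX+[0,0,96]
a=r.grab_frame("side");t=r.grab_frame("top");g=cv2.cvtColor(a,cv2.COLOR_BGR2GRAY)
p=proj("side",[hk-17*UX-[0,0,30]+UY*k for k in(-10,0,10)]);print("pred strap front",p)
v=int(p[1][1]);u=int(p[1][0])
for k in(-3,0,4):print(v+k,u-12,g[v+k,u-12:u+14])
print("top pred",proj("top",[hk+[0,0,4],hk-17*UX-[0,0,10]]))
E
```

```text
[-0.36  1.   -0.83] [-0.02  0.26 -0.02] 0.14411923789650502 [-156.5  -139.96  208.17]
from [ 517.3  -101.03  208.17] clock 24.02
d_mm [-78.6   0.1  19.3] rot [ 0.   0.  -0.1]
pred strap front [[294.79 169.04]
 [292.41 167.84]
 [290.05 166.65]]
164 280 [ 14   9  21  12  92 129  44  52  48  78  79  73  81  81  75  56  49  63
  71  67  69  80  80  69  65  97]
167 280 [ 17  23  14  56 103 115  45  60  80  78  76  77  75  74  68  50  41 111
 178 108  51  54  58  48  50  57]
171 280 [ 17  16  25  76 103  56  44  53  54  80  81  73  78  74  64 118 153  44
  45  55  55  54  60  63  51  59]
top pred [[280.68 133.28]
 [281.01 141.62]]
```

>>> carry_out(delta_pos=[[-0.012,0,0.003],[-0.024,0,0.006],[-0.036,0,0.009],[-0.048,0,0.012],[-0.06,0,0.015],[-0.072,0,0.018],[-0.083,0,0.0205],[-0.083,0,0.0205]], rot=[[0,0,0],[0,0,0],[0,0,0],[0,0,0],[0,0,0],[0,0,0],[0,0,0],[0,0,0]])

```text
clock: 25.12
eef_pos: [603.7, -93.6, 210.0]
tcp_rot: [3.141, 0.261, -3.062]
contact_force: [0.1, -0.1, -1.8]
opening: 0.142
grasp_force: 107.5
```

>>> carry_out(delta_pos=[[0.0015,0,0.006],[0.003,0,0.012],[0.003,0,0.012]], rot=[[0,0,0],[0,0,0],[0,0,0]])

```text
clock: 25.5
eef_pos: [602.3, -93.5, 196.7]
tcp_rot: [3.14, 0.259, -3.062]
contact_force: [-0.0, 0.1, -1.3]
opening: 0.142
grasp_force: 107.5
```

>>> carry_out(delta_pos=[[0.001,0,0.003],[0.0015,0,0.006],[0.0015,0,0.006]], rot=[[0,0,0],[0,0,0],[0,0,0]])

```text
clock: 25.88
eef_pos: [603.0, -93.5, 191.1]
tcp_rot: [3.141, 0.261, -3.062]
contact_force: [-0.4, -0.0, -1.7]
opening: 0.139
grasp_force: 107.5
```

>>> carry_out(delta_pos=[[0.001,0,0.003],[0.0015,0,0.006],[0.0015,0,0.006]], rot=[[0,0,0],[0,0,0],[0,0,0]])

```text
clock: 26.25
eef_pos: [603.1, -93.5, 184.8]
tcp_rot: [3.141, 0.26, -3.062]
contact_force: [-0.3, -0.3, -1.5]
opening: 0.138
grasp_force: 107.5
```

>>> carry_out(delta_pos=[[0.0015,0,0.005],[0.0025,0,0.01],[0.0025,0,0.01]], rot=[[0,0,0],[0,0,0],[0,0,0]])

```text
clock: 26.62
eef_pos: [603.1, -93.5, 174.2]
tcp_rot: [3.141, 0.26, -3.062]
contact_force: [-0.7, 0.4, -0.1]
opening: 0.141
grasp_force: 107.5
```

>>> carry_out(delta_pos=[[0.001,0,0.003],[0.0015,0,0.006],[0.0015,0,0.006]], rot=[[0,0,0],[0,0,0],[0,0,0]])

```text
clock: 27.0
eef_pos: [603.4, -93.5, 168.4]
tcp_rot: [3.141, 0.261, -3.062]
contact_force: [0.6, 0.1, 0.3]
opening: 0.142
grasp_force: 107.5
```

>>> carry_out(delta_pos=[[0.0005,0,0.002],[0.001,0,0.004],[0.001,0,0.004]], rot=[[0,0,0],[0,0,0],[0,0,0]])

```text
clock: 27.38
eef_pos: [604.6, -93.6, 165.4]
tcp_rot: [3.141, 0.263, -3.062]
contact_force: [0.3, 0.8, 4.1]
opening: 0.14
grasp_force: 108.1
```

>>> carry_out(delta_pos=[[0.0005,0,0.002],[0.001,0,0.004],[0.001,0,0.004]], rot=[[0,0,0],[0,0,0],[0,0,0]])

```text
clock: 27.75
eef_pos: [607.0, -94.0, 163.5]
tcp_rot: [-3.14, 0.269, -3.062]
contact_force: [-0.1, 1.6, 15.8]
opening: 0.143
grasp_force: 109.6
```

>>> carry_out(delta_pos=[[-0.0015,0,-0.0055],[-0.0015,0.01,-0.0055],[-0.0015,0.03,-0.0055],[-0.0015,0.05,-0.0055],[-0.0015,0.07,-0.0055],[-0.0015,0.09,-0.0055],[-0.0015,0.105,-0.0055],[-0.0015,0.11,-0.0055]], rot=[[0,0,0],[0,0,0],[0,0,0],[0,0,0],[0,0,0],[0,0,0],[0,0,0],[0,0,0]])

```text
clock: 28.75
eef_pos: [594.5, 17.2, 165.9]
tcp_rot: [3.141, 0.26, -3.061]
contact_force: [-0.5, -1.4, 0.8]
opening: 0.142
grasp_force: 107.8
```

>>> carry_out(delta_pos=[[0,0,0],[0,0,0],[0,0,0]], rot=[[0,0,0],[0,0,0],[0,0,0]])

```text
clock: 29.12
eef_pos: [594.7, 15.8, 166.0]
tcp_rot: [3.141, 0.261, -3.062]
contact_force: [-0.3, 0.0, -0.0]
opening: 0.137
grasp_force: 107.7
```

```bash
python3 - <<'E'
from h import *
s=r.sense();print(st(s["eef_pos"]),s["contact_force"],s["grasp_force"])
T=tcp();w=r.grab_frame("wrist")
v=w.max(2);print(proj("wrist",O-30*UY-66*UX+[0,0,157],T))
a=r.grab_frame("side");g=cv2.cvtColor(a,cv2.COLOR_BGR2GRAY)
p=proj("side",[O+UY*y-UX*14+[0,0,230] for y in(-40,-30,-20)]);print(p)
vv,u=int(p[1][1]),int(p[1][0])
for k in(-3,0,3):print(vv+k,u-12,g[vv+k,u-12:u+14])
E
```

```text
[-69.97 -29.72 166.01] [-0.28  0.04 -0.01] 107.66276478767395
[[250.66 269.5 ]]
[[289.14 158.9 ]
 [286.99 157.84]
 [284.85 156.8 ]]
154 274 [ 21  18  19  24  15  17  74  72  68  64  76  86  74  67  81 102 135  65
  72  66  71  74  73  74  88  93]
157 274 [ 15  19  20  15  13  54 135 229  81  63  80  76  78  76  77  56  51  59
  50  55  58  59  60  58  60  53]
160 274 [ 15  18  15  15  19 212 100  41  47  52  86  76  74  76  82  59  57  59
  53  58  60  52  58  55  60  61]
```

>>> carry_out(delta_pos=[[0,0,0.0015],[0.0005,0,0.0025],[0.0005,0,0.0025]], rot=[[0,0,0],[0,0,0],[0,0,0]])

```text
clock: 29.6
eef_pos: [596.3, 16.1, 164.7]
tcp_rot: [3.141, 0.264, -3.062]
contact_force: [-1.7, -0.4, 6.4]
opening: 0.141
grasp_force: 108.4
```

>>> carry_out(delta_pos=[[0,0,0],[0,0,0],[0,0,0],[0,0,0]], rot=[[0,0,0],[0,0,0],[0,0,0],[0,0,0]], claw=0.04)

```text
clock: 30.1
eef_pos: [595.0, 16.2, 163.5]
tcp_rot: [3.141, 0.261, -3.062]
contact_force: [-0.2, 0.3, -0.1]
opening: 0.469
grasp_force: 0.0
```

>>> carry_out(delta_pos=[[0,0,-0.015],[0,0,-0.03],[0,0,-0.05],[0.01,0,-0.075],[0.02,0,-0.1],[0.02,0,-0.1]], rot=[[0,0,0],[0,0,0],[0,0,0],[0,0,0],[0,0,0],[0,0,0]])

```text
clock: 30.85
eef_pos: [550.3, 12.4, 257.9]
tcp_rot: [3.141, 0.265, -3.062]
contact_force: [0.1, -0.2, -0.0]
opening: 0.469
grasp_force: 0.0
```

```bash
python3 - <<'E'
from h import *
T=tcp();w=r.grab_frame("wrist");cv2.imwrite("pics/w6.png",w)
a=r.grab_frame("side")
for c,bx in(("side",(250,165,272,182)),("side",(268,172,292,195))):
    b=blobs(a,bx,1,50)[0];print(b)
print([proj("side",O+UY*y-UX*66+[0,0,157])[0] for y in(60,-30)])
b=blobs(w,(235,190,265,260),1,60)[0];print(b,st(onz("wrist",b[0],157,T)))
S=STEM.copy();S[1]=292.5
P=S+85*UY; P[2]=106
# fingers close across the lever => tool x along the lever; shut: yaw of tool x = YAW+pi/2
plan([pose(P+[0,0,130],YAW-np.pi/2,0)])
E
```

```text
(array([258.65, 172.41]), array([265.57, 169.25]), array([251.34, 175.75]), 82)
(array([276.38, 181.71]), array([284.12, 178.26]), array([268.63, 185.16]), 96)
[array([256.92, 172.85]), array([275.05, 182.8 ])]
(array([253.83, 242.17]), array([252.93, 224.75]), array([254.45, 254.18]), 321) [-40.83 -27.18 157.  ]
from [550.38  12.49 255.89] clock 30.95
d_mm [  0.1 365.6  14.6] rot [11.8 11.8 89.4]
```

>>> carry_out(delta_pos=[[0.03,0.03,0.0],[0.05,0.08,0.0],[0.05,0.13,0.0],[0.05,0.18,0.0],[0.05,0.23,0.005],[0.05,0.28,0.008],[0.04,0.32,0.012],[0.02,0.35,0.015]], rot=[[1.3,1.3,10],[2.6,2.6,20],[3.9,3.9,30],[5.2,5.2,40],[6.6,6.6,50],[7.9,7.9,60],[9.2,9.2,70],[10.5,10.5,80]])

```text
clock: 31.95
eef_pos: [506.2, 362.3, 234.2]
tcp_rot: [3.118, 0.032, 1.87]
contact_force: [0.3, -0.5, 0.6]
opening: 0.47
grasp_force: 0.0
```

>>> carry_out(delta_pos=[[0,0,0],[0,0,0],[0,0,0]], rot=[[0,0,0],[0,0,0],[0,0,0]])

```text
clock: 32.33
eef_pos: [506.2, 359.1, 235.3]
tcp_rot: [3.117, 0.032, 1.875]
contact_force: [-0.1, 0.9, -0.6]
opening: 0.469
grasp_force: 0.0
```

```bash
python3 - <<'E'
from h import *
S=STEM.copy();S[1]=292.5
P=S+85*UY; P[2]=106
plan([pose(P+[0,0,130],YAW-np.pi/2,0)])
E
```

```text
from [506.22 359.14 235.29] clock 32.33
d_mm [11.4 23.4 -6.5] rot [ 1.6  1.7 12.9]
```

>>> carry_out(delta_pos=[[0.006,0.012,-0.004],[0.0115,0.0235,-0.0065],[0.0115,0.0235,-0.0065],[0.0115,0.0235,-0.0065]], rot=[[0.8,0.8,7],[1.6,1.7,12.9],[1.6,1.7,12.9],[1.6,1.7,12.9]])

```text
clock: 32.83
eef_pos: [525.0, 377.5, 242.3]
tcp_rot: [3.14, -0.0, 1.652]
contact_force: [-0.2, 1.1, 0.7]
opening: 0.471
grasp_force: 0.0
```

```bash
python3 - <<'E'
from h import *
T=tcp();w=r.grab_frame("wrist")
S=STEM.copy();S[1]=292.5;P=S+85*UY
uv=proj("wrist",[P+[0,0,3],S],T);print(uv)
u,v=uv[0].astype(int)
b=blobs(w,(u-30,v-60,u+30,v+45),1,60)[0];print(b);c=onz("wrist",b[0],110,T);e=onz("wrist",b[1],110,T)-onz("wrist",b[2],110,T)
print("centre",c,"len",np.linalg.norm(e),"dir from +y (stand)",e@UX/(e@UY))
P=c.copy();P[2]=106
plan([pose(P,YAW-np.pi/2,0)])
E
```

```text
[[251.9  189.38]
 [251.77 267.04]]
(array([245., 202.]), array([nan, nan]), array([nan, nan]), 1)
centre [519.46 365.07 110.  ] len nan dir from +y (stand) nan
from [524.93 377.63 242.32] clock 32.88
d_mm [-12.1  -6.6 130.3] rot [ 0.1 -0.   0. ]h.py:21: RuntimeWarning: Degrees of freedom <= 0 for slice
  ys,xs=np.nonzero(l==i);p=np.c_[xs,ys].astype(float);c=p.mean(0);w,V=np.linalg.eigh(np.cov(p.T));ax=V[:,1]
  c *= np.true_divide(1, fact)
  c *= np.true_divide(1, fact)
```

```bash
python3 - <<'E'
from h import *
T=tcp();w=r.grab_frame("wrist")
S=STEM.copy();S[1]=292.5
for th in(75,90):
    b=blobs(w,(235,130,270,245),1,th)[0];c=onz("wrist",b[0],110,T);e=onz("wrist",b[1],110,T)-onz("wrist",b[2],110,T)
    print(b,"centre",c,"len",np.linalg.norm(e),"dir",e@UX/(e@UY))
# bright stem ring/lever: columns per row
g=w.max(2)
for v in(235,250,265,275):print(v,g[v,232:272:2])
P=c.copy();P[2]=106;plan([pose(P,YAW-np.pi/2,0)])
E
```

```text
(array([250.55, 193.37]), array([248.76, 158.91]), array([251.89, 219.11]), 645) centre [523.89 374.08 110.  ] len 58.08421006846512 dir -0.04883208824559756
(array([251.09, 188.78]), array([250.87, 158.97]), array([251.3 , 219.03]), 886) centre [524.03 378.54 110.  ] len 57.88136246598051 dir -0.007068782385749701
235 [107 106 101 101 103 101 125 172 171 170 173 168 170 169  99  98 102 103
 113 111]
250 [159 191 218 213 145 141 112 168 169 169 172 168 168 171 182 185 199 196
 194 179]
265 [175 154 182 181 130 167 173 114  63  64  67  69 112 185 170 153 184 186
 178 146]
275 [164 173 189 190 207 212 206 175 134 109 100 116 160 147 144 146 137 134
 129 117]
from [524.95 377.78 242.35] clock 32.92
d_mm [  0.8  -1.  130.3] rot [ 0.1 -0.   0. ]
```

The lever is shut: its direction is 0.4° off the stand's +y, with the grip centre at (524,378). Gripping it to open half-way.

>>> carry_out(delta_pos=[[0,-0.001,0.05],[0,-0.001,0.1],[0.0,-0.001,0.13],[0,-0.001,0.13],[0,-0.001,0.13]], rot=[[0,0,0],[0,0,0],[0,0,0],[0,0,0],[0,0,0]])

```text
clock: 33.55
eef_pos: [525.2, 378.8, 113.8]
tcp_rot: [3.139, -0.002, 1.65]
contact_force: [-0.0, 0.4, 0.1]
opening: 0.465
grasp_force: 0.0
```

>>> carry_out(delta_pos=[[0,0,0],[0,0,0],[0,0,0],[0,0,0],[0,0,0],[0,0,0]], rot=[[0,0,0],[0,0,0],[0,0,0],[0,0,0],[0,0,0],[0,0,0]], claw=0.0, grip_force=30)

```text
clock: 34.3
eef_pos: [524.7, 378.9, 114.2]
tcp_rot: [3.139, -0.002, 1.65]
contact_force: [-3.5, -0.3, 7.1]
opening: 0.159
grasp_force: 32.5
```

>>> carry_out(delta_pos=[[-0.001,-0.0133,0],[-0.0042,-0.0263,0],[-0.0093,-0.0386,0],[-0.0162,-0.05,0],[-0.0249,-0.0601,0],[-0.0249,-0.0601,0],[-0.0249,-0.0601,0]], rot=[[0,0,-9],[0,0,-18],[0,0,-27],[0,0,-36],[0,0,-45],[0,0,-45],[0,0,-45]])

```text
clock: 35.17
eef_pos: [465.5, 348.9, 114.1]
tcp_rot: [3.141, -0.001, 2.434]
contact_force: [-9.5, -0.8, 13.4]
opening: 0.158
grasp_force: 33.5
```

```bash
python3 - <<'E'
from h import *
S=STEM.copy();S[1]=292.5
s=r.sense();T=tcp(s);v=T[:3,3]-S;print(s["contact_force"],s["wrist_torque"],np.linalg.norm(v[:2]),"valve deg by pos",np.degrees(np.arctan2(-v@UX,v@UY)),"by yaw",np.degrees(s["tcp_rot"][2]-YAW)-90)
E
```

```text
[-9.46 -0.79 13.42] [-0.26  1.5  -0.42] 86.94463658266855 valve deg by pos 45.00248381509984 by yaw 44.86872911567423
```

Both readings say 45°. Release, rise and verify.

>>> carry_out(delta_pos=[[0,0,0],[0,0,0],[0,0,0],[0,0,0]], rot=[[0,0,0],[0,0,0],[0,0,0],[0,0,0]], claw=0.05)

```text
clock: 35.67
eef_pos: [466.9, 348.8, 112.3]
tcp_rot: [3.14, 0.0, 2.435]
contact_force: [-0.4, 0.4, -0.3]
opening: 0.584
grasp_force: 0.0
```

>>> carry_out(delta_pos=[[0,0,-0.04],[0,0,-0.08],[0,0,-0.12],[0,0,-0.15],[0,0,-0.15],[0,0,-0.15]], rot=[[0,0,0],[0,0,0],[0,0,0],[0,0,0],[0,0,0],[0,0,0]])

```text
clock: 36.42
eef_pos: [466.2, 348.3, 261.4]
tcp_rot: [3.141, -0.0, 2.435]
contact_force: [-0.3, 0.4, 0.2]
opening: 0.588
grasp_force: 0.0
```

```bash
python3 - <<'E'
from h import *
S=STEM.copy();S[1]=292.5
T=tcp();w=r.grab_frame("wrist");a=r.grab_frame("side");t=r.grab_frame("top")
p=proj("wrist",S,T)[0];print("stem pred",p)
b=blobs(w,(225,110,280,int(p[1])-40),1,90)[0];e=onz("wrist",b[1],110,T)-onz("wrist",b[2],110,T);c=onz("wrist",b[0],110,T)
ang=lambda v:np.degrees(np.arctan2(-v@UX,v@UY))
print(b,"lever deg by axis",ang(e),ang(-e),"by pos",ang(c-S),np.linalg.norm((c-S)[:2]))
for bx in((246,165,272,182),(264,172,292,195)):print("handles side",blobs(a,bx,1,50)[0][:1])
c=cv2.INTER_CUBIC
cv2.imwrite("pics/f.png",np.hstack([cv2.resize(a[100:220,190:310],(480,480),interpolation=c),np.vstack([cv2.resize(w,(320,240)),cv2.resize(t[80:224,120:312],(320,240),interpolation=c)])]))
E
```

```text
stem pred [251.76 257.95]
(array([251.19, 182.8 ]), array([251.67, 154.94]), array([250.7 , 211.08]), 760) lever deg by axis 43.96231537466176 -136.03768462533827 by pos 45.3159156631075 87.3112978521489
handles side (array([258.8 , 172.31]),)
handles side (array([276.46, 181.71]),)
```

View pics/f.png

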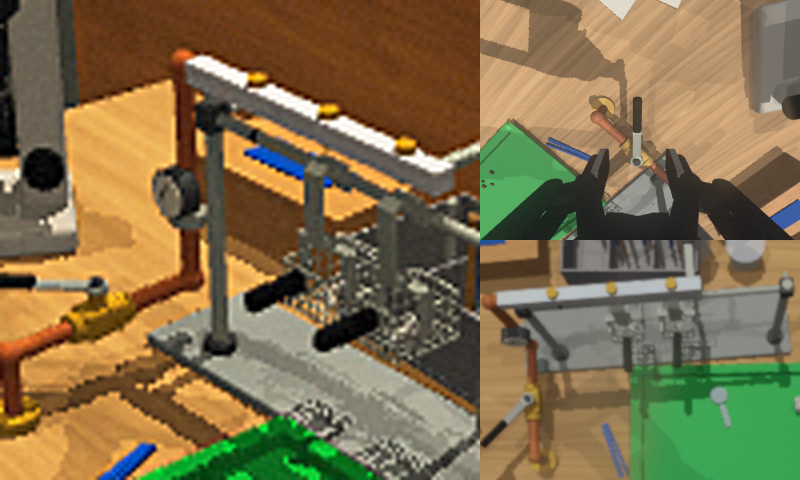

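```bash
python3 - <<'E'
from h import *
g=cv2.cvtColor(r.grab_frame("side"),cv2.COLOR_BGR2GRAY)
ys=np.arange(-66,180,4.);
for z,x in((250,-3),(252,0)):
    p=proj("side",[O+UY*y+UX*x+[0,0,z] for y in ys]).astype(np.float32)
    v=cv2.remap(g,p[:,0].reshape(1,-1),p[:,1].reshape(1,-1),cv2.INTER_LINEAR)[0]
    print([(int(a),int(b)) for a,b in zip(ys,v)])
print(r.sense()["clock"])
E
```

```text
[(-66, 78), (-62, 70), (-58, 71), (-54, 72), (-50, 69), (-46, 73), (-42, 75), (-38, 69), (-34, 69), (-30, 85), (-26, 115), (-22, 116), (-18, 111), (-14, 120), (-10, 94), (-6, 65), (-2, 68), (2, 61), (6, 56), (10, 67), (14, 59), (18, 68), (22, 65), (26, 64), (30, 68), (34, 71), (38, 70), (42, 70), (46, 70), (50, 71), (54, 67), (58, 79), (62, 110), (66, 122), (70, 118), (74, 116), (78, 112), (82, 82), (86, 67), (90, 66), (94, 73), (98, 71), (102, 71), (106, 72), (110, 71), (114, 74), (118, 71), (122, 69), (126, 71), (130, 69), (134, 69), (138, 70), (142, 68), (146, 70), (150, 19), (154, 12), (158, 45), (162, 65), (166, 63), (170, 68), (174, 64), (178, 62)]
[(-66, 88), (-62, 74), (-58, 70), (-54, 73), (-50, 72), (-46, 73), (-42, 73), (-38, 71), (-34, 72), (-30, 77), (-26, 103), (-22, 100), (-18, 107), (-14, 105), (-10, 92), (-6, 64), (-2, 65), (2, 64), (6, 65), (10, 65), (14, 66), (18, 65), (22, 65), (26, 68), (30, 69), (34, 70), (38, 71), (42, 73), (46, 72), (50, 72), (54, 70), (58, 71), (62, 97), (66, 114), (70, 92), (74, 87), (78, 106), (82, 76), (86, 67), (90, 69), (94, 67), (98, 70), (102, 68), (106, 67), (110, 69), (114, 70), (118, 66), (122, 68), (126, 68), (130, 65), (134, 69), (138, 68), (142, 68), (146, 70), (150, 62), (154, 14), (158, 41), (162, 67), (166, 74), (170, 69), (174, 65), (178, 67)]
36.625
```

```bash
python3 -c "
from rig import r
print(r.sign_off())"
```

```text
the job is handed in; nothing more can be done
None
```

The job is handed in: I shut the valve, hung both baskets from the green tray on the middle and near marks (within about 3 mm by camera), and opened the valve to about 45° (camera check 44–45°).

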